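Key a knurled collar onto a camera barrel and hold it home

ROBOT

A 7-joint arm with a two-finger parallel gripper is mounted at the origin on the work surface. World frame = base frame: x ahead of the robot, y to its left, z up, the work surface at z = 0. Lengths are in m, angles in rad, forces in N, time in s.
With the tool pointing down it reaches from about 0.4 to 0.85 m from the base axis. Payload 4.5 kg.
Tool frame: the origin (TCP) lies midway between the tips of the shut fingers; the grasp point (between the pads) lies 19 mm behind it; x points along the fingers, y is the direction in which the jaws open and shut, and the axes are right-handed (so a half turn about x gives the same grasp; the last joint's range is limited). The gripper opens to 88 mm and grips with 3 to 60 N. Pads are 18 mm wide; open, the fingers measure 123 mm over their backs; the gripper's body (75 mm by 187 mm) begins 45 mm behind the grasp point.
Start: joints at [-1.19, 0.689, -0.195, 1.565, 0.157, 0.902, -0.215], TCP at [0.212, 0.588, 0.239] pointing down, gripper open.
Joint ranges: [-3.01, 3.01], [-0.46, 2.08], [-1.47, 1.51], [0.13, 2.56], [-1, 4.14], [0.04, 2.09], [-2.66, 2.66]. Speed limits (rad/s): [2.57, 2.57, 3.14, 3.14, 3.14, 3.14, 3.14].

INTERFACE

Orientations are given as a unit quaternion [x, y, z, w].
In Python, from plant import r gives the robot as it stands.
- The arm moves only by the tool arm_command, never from a script. Its argument "plan" is a list of rows, each a list of 5 numbers: the finger opening in m, from 0 to 0.0881, then the shift along the tool's x, y, z in m, then the turn about the tool's x in rad. In form: [[grip, dx, dy, dz, roll], ...]. A call has 1 to 12 rows; each row shifts and turns the commanded pose from where the row before left it, along the tool's axes as they then stand; what a row does not reach is not made up. A row lasts 1/8 s, in which the tool goes at most 62.5 mm and 10.7 degrees, less where a joint would pass 70% of its speed; a pose out of reach is approached as far as the arm can. A call is refused whole if a number of a shift passes 0.0625 or a number of a turn 0.188, either way. A call with a gripper value outside its range is refused whole. The fingers move at their own pace and stop on an object; "force" is the grip in N (left out, the last holds). Time passes only in rows, so rows that do not move let the fingers close. It gives the time, the measured TCP pose, the force and the opening at its end, in the units of the state.
- r.get_state(): the state, without advancing time (a new reading comes with each control period).
- r.snapshot(name): name is "side" or "top"; returns (picture, depth): 400x640x3 uint8, red, green, blue; 400x640 float32, m along the optical axis (not along the pixel's ray), 0 where there is no reading.
- r.calibration(name): a dict with "fx", "fy", "cx", "cy" (pixels), "eye" and "orientation" of the camera in the world. Camera axes: x right, y down, z forward; pixel columns grow to the right and rows downward; lengths in m; the calibration is good to about 2 mm. A picture is of the moment at which its call begins. calibration takes no time and is no camera call.
- r.finish_job(): hands the job in, once; it reports no verdict.
The state is a dict: "clock": time; "q": joint angles; "qd": joint speeds; "joint_torque": joint torques, N m; "tool_pos": TCP position; "eef_rot": TCP orientation; "contact_force": force on the tool from outside, world axes, zero at the start; "moment": the same for the moment, N m; "opening": opening from 0.0 (shut) to 1.0 (fully open).
Only numpy, scipy, OpenCV 4.12 (cv2) and the standard library are available. Lean on these libraries where they do the work, as an engineer would, in place of code of your own. Each camera call takes 0.05 s, during which the arm holds its last target.

TASK

Of the three black knurled collars on the lit panel, take the middle-sized one - the only one that fits the barrel of the orange camera clamped lens-side up - and slip it over the barrel without turning it upside down. It will stop on the three brass pins: turn it until the keyways hidden inside it drop over the pins, then push it fully home against the sprung blue seat. Finish while still gripping the collar and pushing it fully home (the spring lifts it if you let go), and leave the other collars, the spare lens, the lens cap and the screwdriver where they are.

Things in the scene. Friction and masses are not known exactly. Their poses are not given: they have to be found in the camera images.
- collar_mid_center (a point): The right collar: black knurled metal ring, outside diameter 58 mm, bore 41 mm, 46 mm high, about 0.16 kg, standing upright on the lit panel with its keyways downward. This point is its centre: on its axis, 23 mm above its underside; z points up along the axis.
- collar_mid_foot (a point): Centre of the right collar's underside. From here 22 mm up, inside the bore, run three keyways 120 degrees apart, 8.5 mm wide, hidden from above and outside; their angle is not marked nor tied to the x and y axes given here. From any angle, at most a third of a turn either way brings them over the pins; they drop within about 4 degrees of exact.
- collar_small_center (a point): Look-alike collar, too small: outside diameter 50 mm, bore 32.4 mm, 46 mm high. Its centre, 23 mm above its underside. Leave alone.
- collar_large_center (a point): Look-alike collar, too large: outside diameter 66 mm, bore 50.4 mm, 46 mm high. Its centre, 23 mm above its underside. Leave alone.
- panel: Glowing orange light panel in a black frame, fixed: 150 mm (its x) by 330 mm (its y), 20 mm high; origin at the centre of its underside. The three collars stand on it in a row along its y, in any order, about 105 mm apart from centre to centre.
- barrel_top (a point): Top centre of the aluminium barrel of the orange camera, fixed lens-side up on a 120 mm square plate; 110 mm above the table, z up. Barrel 38 mm in diameter, the top 5 mm tapering to 30 mm; it ends 50 mm lower on a black flange. The collar's centre is 4.5 mm below this point when stopped on the pins, 15 mm when keyed and just touching the seat, 21 mm when fully home.
- pin_tip (a point): Outer end of one of the three brass pins, 5 mm thick, that stick out sideways 5 mm from the barrel, 120 degrees apart; their centre line is 30 mm below the barrel's top. Off its keyways the collar stops on these pins; it can be turned either way on them.
- seat (a joint): Blue sprung seat ring around the foot of the barrel (outside diameter 55 mm): how far it is pushed down, 0 to 0.006 m. 0 is up, 0.006 is its stop (collar fully home). The spring pushes back with 3 N at 0 and 9 N at 0.006.
- spare_lens_center (a point): Bystander: black spare lens with a steel band, 48 mm in diameter, 64 mm high, standing upright; its centre, 32 mm above the table. Leave alone.
- lens_cap_center (a point): Bystander: grey lens cap, a disc of 40 mm diameter, 12 mm high, lying flat; its centre. Leave alone.
- screwdriver_grip (a point): Bystander: screwdriver lying on the table; the middle of its handle. Leave alone.

How it is judged:
On the way, in this order (a step that is already met when the one before it is completed fails the run):
1. the middle-sized collar is lifted clear of the lit panel (height (world z) of collar_mid_center above 0.09 m), for 0.1 s.
2. it is slipped over the top of the barrel, upright (horizontal distance between collar_mid_center and barrel_top below 0.004 m and z of collar_mid_center in the frame of barrel_top below 0.018 m and angle between collar_mid_center's own z axis and vertical below 0.15 rad), for 0.05 s.
3. its keyways have dropped over the pins (horizontal distance between collar_mid_center and barrel_top below 0.004 m and z of collar_mid_center in the frame of barrel_top below -0.011 m), for 0.1 s.
At the end, for the whole second after the job is handed in: The middle-sized collar is keyed over the pins and held home: centre at most 2 mm above fully home, within 3 mm of the barrel axis, upright within 0.08 rad, at rest; the seat pushed down over 4.5 mm; the fingers pressing the collar with more than 2 N (value of joint seat above 0.0045 m and z of collar_mid_center in the frame of barrel_top below -0.019 m and horizontal distance between collar_mid_center and barrel_top below 0.003 m and angle between collar_mid_center's own z axis and vertical below 0.08 rad and linear speed of collar_mid below 0.02 m/s and contact force between the fingers and collar_mid above 2 N); the arm keeps its last pose, push and grip.
It fails at once if another collar is moved by more than 20 mm (distance of any of collar_small_center, collar_large_center from where it was at the start of the episode above 0.02 m).
It fails at once if the spare lens, the lens cap or the screwdriver is moved by more than 20 mm (distance of any of spare_lens_center, lens_cap_center, screwdriver_grip from where it was at the start of the episode above 0.02 m).
It also fails if it takes over 64 s, if anything falls off the work surface, if the arm or the gripper's body presses on something with over 40 N, if the wrist force passes 120 N, or if a joint passes its speed limit or range.

## Working session

There is one attempt and no reset: what is moved stays moved. The work goes in short steps, Python scripts to look and compute and a tool call to move; the robot and the scene stay as the last step left them, time stands still between calls to the robot, and variables do not carry over. Pictures are saved under pics/ and viewed, and the job is handed in when it is done.

Besides the shell and the picture viewer there is one more tool, called after "Emit:" by a JSON object that holds its "api" and its "payload", one argument or row to a line. arm_command: Moves the arm, as the interface text tells. Its arguments: {"type":"object","properties":{"plan":{"type":"array","items":{"type":"array","items":{"type":"number"}}},"force":{"type":"number"}},"required":["plan"]}

```bash
mkdir -p pics; ls; cat > h.py <<'E'
import numpy as np, cv2, json
from plant import r
from scipy.spatial.transform import Rotation as R
E
python3 - <<'E'
from h import *
print(r.get_state())
for n in("side","top"):
    p,d=r.snapshot(n); cv2.imwrite(f"pics/{n}0.png",p[...,::-1]); np.savez(f"{n}0.npz",p=p,d=d); print(n,r.calibration(n))
E
```

```text
pics
{'clock': 0.0, 'q': array([-1.19022375,  0.69001598, -0.19452996,  1.56628586,  0.15729788,
        0.90249748, -0.21511287]), 'qd': array([ 0.00145512,  0.00121258,  0.00018205,  0.0017615 ,  0.00042941,
       -0.00065103, -0.00104115]), 'joint_torque': array([-1.23022764e-03, -5.27554929e+01, -1.26734812e+00, -1.53422195e+01,
       -5.26327011e-02,  6.41997642e-03,  1.78519776e-04]), 'tool_pos': array([0.21224539, 0.58721283, 0.23790597]), 'eef_rot': array([ 0.12132533,  0.69657961, -0.12260054,  0.69643817]), 'contact_force': array([-0.26015713, -0.07389184, -0.1562294 ]), 'moment': array([-0.00864628, -0.02105303,  0.03260256]), 'opening': 1.0015785822862988}
side {'fx': 386.34253858609316, 'fy': 386.34253858609316, 'cx': 318.3554928596431, 'cy': 196.21389232044623, 'eye': array([-0.02487774, -0.61144003,  0.5458018 ]), 'orientation': array([ 0.78607899, -0.34909166,  0.20205341, -0.46839007])}
top {'fx': 413.1882564699188, 'fy': 413.1882564699188, 'cx': 326.785761869093, 'cy': 207.5969116339523, 'eye': array([ 0.37835855, -0.04920664,  1.07183669]), 'orientation': array([ 0.71323554, -0.69583247,  0.05893102, -0.06032716])}
```

View pics/top0.png

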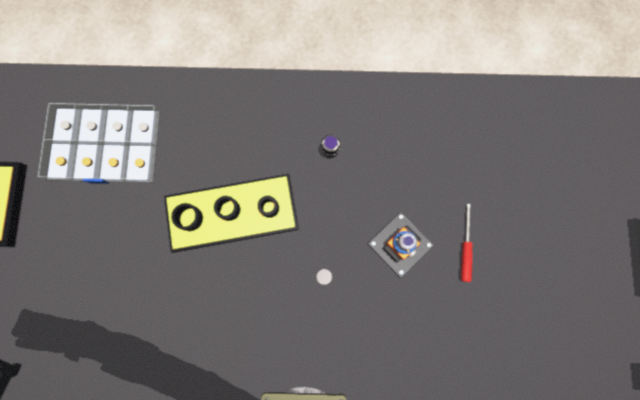

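View pics/side0.png

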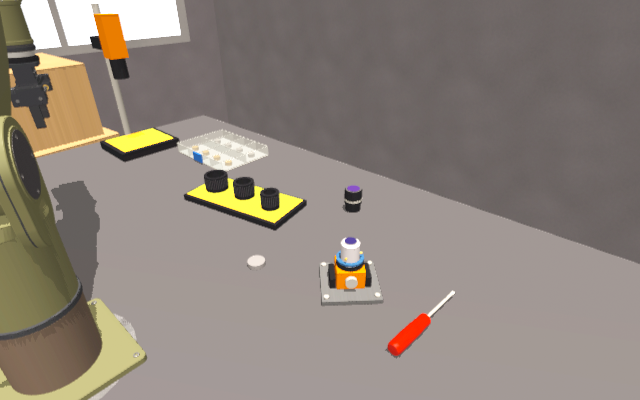

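The top view shows the panel with collars at about (186,217), (227,208) and (268,206), and the camera barrel at about (405,242). Next I measure them.

```bash
cat >> h.py <<'E'
def ray(n,uv):
    c=r.calibration(n); uv=np.atleast_2d(np.float64(uv))
    d=np.c_[(uv[:,0]-c['cx'])/c['fx'],(uv[:,1]-c['cy'])/c['fy'],np.ones(len(uv))]
    return c['eye'],R.from_quat(c['orientation']).apply(d)
def onz(n,uv,z):
    e,d=ray(n,uv); return e+d*((z-e[2])/d[:,2])[:,None]
def proj(n,P):
    c=r.calibration(n); q=R.from_quat(c['orientation']).inv().apply(np.atleast_2d(P)-c['eye'])
    return np.c_[q[:,0]/q[:,2]*c['fx']+c['cx'],q[:,1]/q[:,2]*c['fy']+c['cy']]
def cloud(n,d):
    c=r.calibration(n); v,u=np.indices(d.shape)
    e,D=ray(n,np.c_[u.ravel(),v.ravel()]); P=e+D*d.ravel()[:,None]; P[d.ravel()==0]=np.nan
    return P.reshape(*d.shape,3)
E
python3 - <<'E'
from h import *
for n,rois in(("top",[(155,170,305,255),(365,210,435,280)]),("side",[(180,165,310,225),(315,230,385,305)])):
    z=np.load(n+"0.npz"); x0,y0,x1,y1=rois[0]
    P=cloud(n,z['d'])
    print(n,"table z",np.nanmedian(P[300:320,200:600,2]) if n=='top' else '')
    # collar tops by depth height
    H=P[...,2]; m=((H>0.056)&(H<0.075)).astype(np.uint8); m[:y0]=0;m[y1:]=0;m[:,:x0]=0;m[:,x1:]=0
    k,l,s,c=cv2.connectedComponentsWithStats(m)
    for i in range(1,k):
        if s[i,4]>25:
            Q=P[l==i]; (cx,cy),rad=cv2.minEnclosingCircle(np.float32(onz(n,c*0+np.argwhere(l==i)[:1,::-1],.066)[:,:2]) if 0 else np.float32(Q[:,:2]))
            print(s[i],c[i],"circle",cx,cy,2*rad,"med",np.median(Q,0))
    x0,y0,x1,y1=rois[1]
    m=(H>0.10)&(H<.125); m[:y0]=0;m[y1:]=0;m[:,:x0]=0;m[:,x1:]=0
    Q=P[m]; print("barrel",m.sum(),np.median(Q,0),Q.min(0),Q.max(0), np.argwhere(m).mean(0)[::-1])
    p=z['p'][...,::-1]
    for a,(x0,y0,x1,y1) in enumerate(rois):
        s=760//(x1-x0); 
        cv2.imwrite(f"pics/{n}0c{a}.png",cv2.resize(p[y0:y1,x0:x1],None,fx=min(s,8),fy=min(s,8),interpolation=cv2.INTER_NEAREST))
E
```

```text
top table z 0.0009211832054811797
[213 195  25  24 271] [224.88929889 206.66420664] circle 0.5466411709785461 0.2074708193540573 0.06075993552803993 med [0.54656847 0.20720784 0.0661346 ]
[257 195  21  21 224] [266.90625    205.12946429] circle 0.5527667999267578 0.10362546890974045 0.05194583907723427 med [0.55234387 0.10377463 0.06593851]
[171 203  28  27 320] [184.278125 215.765625] circle 0.5213686227798462 0.30603739619255066 0.06891345232725143 med [0.52165499 0.30622236 0.06587098]
barrel 211 [ 0.46827613 -0.23391399  0.10901154] [ 0.45185505 -0.25363138  0.10019054] [ 0.48723344 -0.2163862   0.11678987] [407.09004739 240.7014218 ]
side table z 
[204 170  24  12 178] [215.06179775 175.46067416] circle 0.5203537344932556 0.30273526906967163 0.0708184614777565 med [0.51977799 0.29895652 0.0625348 ]
[233 177  21  12 171] [243.21052632 182.48538012] circle 0.5473461151123047 0.2043236345052719 0.06246950477361679 med [0.54512496 0.20053724 0.062925  ]
[260 188  20  12 163] [269.18404908 193.20245399] circle 0.554347813129425 0.09914862364530563 0.05372423306107521 med [0.55175573 0.09785055 0.06301173]
barrel 200 [ 0.46495919 -0.24146748  0.10671546] [ 0.45111437 -0.25693294  0.10044971] [ 0.48938002 -0.21829501  0.11090813] [350.15  243.515]
```

View pics/top0c1.png

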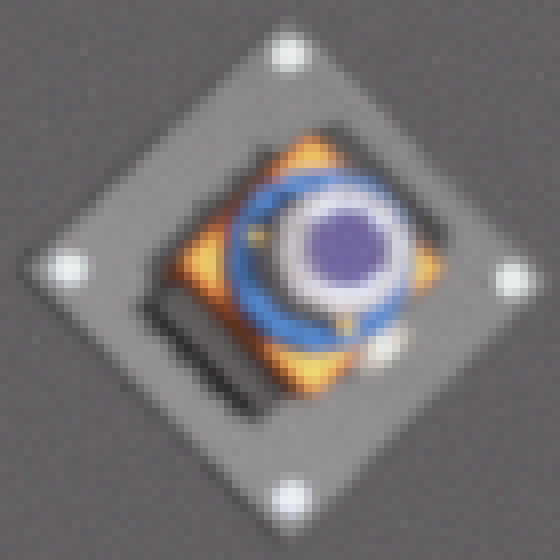

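View pics/side0c1.png

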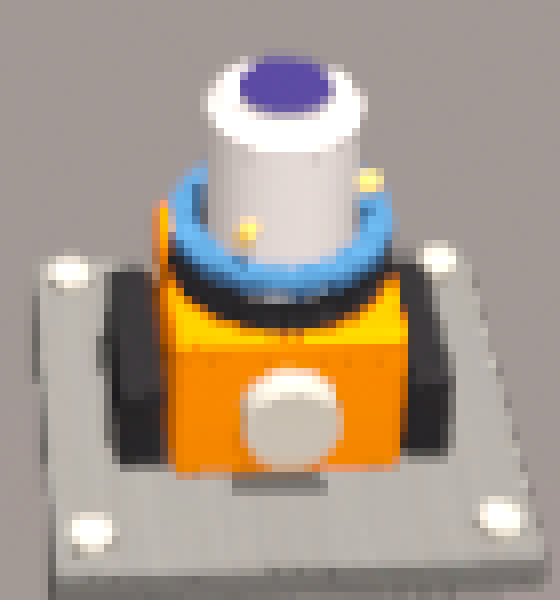

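View pics/top0c0.png

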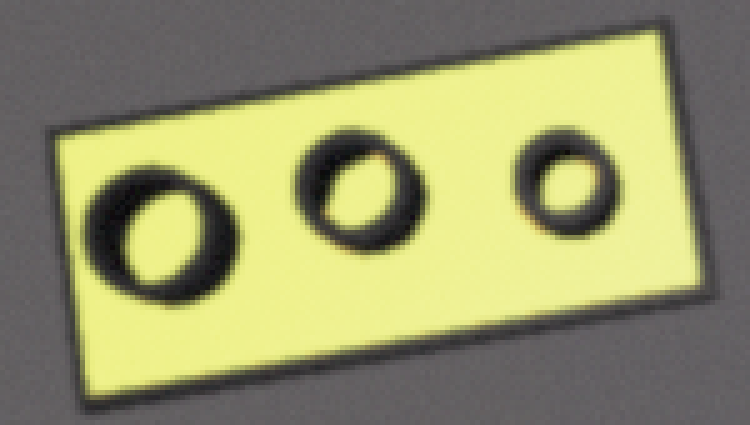

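The crops show a purple glass disc on the barrel top (top ≈(408,241), side ≈(350.5,240)). I'll use its centroid in both views.

```bash
python3 - <<'E'
from h import *
rs=[]
for n,(x0,y0,x1,y1) in(("top",(365,210,435,280)),("side",(315,230,385,305))):
    p=np.load(n+"0.npz")['p'].astype(int)
    m=(p[...,2]>p[...,1]+45)&(p[...,0]>p[...,1]+5)&(p[...,2]<220); m2=np.zeros_like(m); m2[y0:y1,x0:x1]=m[y0:y1,x0:x1]
    uv=np.argwhere(m2).mean(0)[::-1]; e,d=ray(n,uv); rs.append((e,d[0]/np.linalg.norm(d)))
    print(n,m2.sum(),uv,onz(n,uv,.11))
A=sum(np.eye(3)-np.outer(d,d) for e,d in rs); b=sum((np.eye(3)-np.outer(d,d))@e for e,d in rs)
print("tri",np.linalg.solve(A,b))
# four white screws on plate
p=np.load("top0.npz")['p']; 
m=(p.min(2)>190).astype(np.uint8); k,l,s,c=cv2.connectedComponentsWithStats(m)
for i in range(1,k):
    if 365<c[i][0]<435 and 210<c[i][1]<280: print(c[i],s[i,4],onz("top",c[i],.01))
st=r.get_state(); print(R.from_quat(st['eef_rot']).as_matrix())
E
```

```text
top 50 [407.82 240.62] [[ 0.46893989 -0.2359197   0.11      ]]
side 61 [350.16393443 240.16393443] [[ 0.4703897  -0.23703506  0.11      ]]
tri [ 0.46957667 -0.23656844  0.10999304]
[400.61538462 216.38461538] 13 [[ 0.54093045 -0.23714322  0.01      ]]
[409.01470588 241.38235294] 68 [[ 0.47647062 -0.25838653  0.01      ]]
[401. 240.] 1 [[ 0.47952118 -0.23780488  0.01      ]]
[373.33333333 243.25      ] 12 [[ 0.46940332 -0.16669866  0.01      ]]
[428.5 244.5] 12 [[ 0.46969258 -0.30833877  0.01      ]]
[412.66666667 252.66666667] 12 [[ 0.44779135 -0.26747792  0.01      ]]
[400.86666667 271.53333333] 15 [[ 0.39929956 -0.23702614  0.01      ]]
[[-4.33515755e-04  3.39799768e-01  9.40497703e-01]
 [-1.53171681e-03  9.40496463e-01 -3.39800025e-01]
 [-9.99998733e-01 -1.58788481e-03  1.12756983e-04]]
```

Emit:
{"api": "arm_command", "payload": {
  "plan": [
    [0.088, 0, 0, 0, 0.18],
    [0.088, 0, 0, 0, 0.18],
    [0.088, 0, 0, 0, 0.18],
    [0.088, 0, 0, 0, 0.18],
    [0.088, 0, 0, 0, 0.18],
    [0.088, 0, 0, 0, 0.18],
    [0.088, 0, 0, 0, 0]
  ],
  "force": 30
}}

```text
clock: 0.98
tool_pos: [0.2121, 0.5876, 0.2383]
eef_rot: [0.462, 0.535, -0.462, 0.535]
contact_force: [-0.6, 0.1, -0.7]
opening: 0.998
```

```bash
cat >> h.py <<'E'
def go(t):
    s=r.get_state(); M=R.from_quat(s['eef_rot'])
    print("t",s['clock'],"tcp",s['tool_pos'].round(4),"q",s['q'].round(2),"jawdeg",np.degrees(np.arctan2(M.as_matrix()[1,1],M.as_matrix()[0,1])).round(1),"tilt",M.as_matrix()[:,0].round(4),"F",s['contact_force'].round(1),"open",s['opening']*.0881)
    print("tool delta",M.inv().apply(np.array(t)-s['tool_pos']).round(4))
E
python3 -c "
from h import *
go([.5466,.2073,.2])"
```

```text
t 0.975 tcp [0.2121 0.5876 0.2383] q [-1.36  0.69  0.12  1.58 -0.1   0.88 -1.06] jawdeg 8.4 tilt [ 2.0e-04 -1.1e-03 -1.0e+00] F [-0.6  0.1 -0.7] open 0.087894880601621
tool delta [0.0388 0.2755 0.4249]
```

Emit:
{"api": "arm_command", "payload": {
  "plan": [
    [0.088, 0.004, 0.0276, 0.0425, 0],
    [0.088, 0.004, 0.0276, 0.0425, 0],
    [0.088, 0.004, 0.0276, 0.0425, 0],
    [0.088, 0.004, 0.0276, 0.0425, 0],
    [0.088, 0.004, 0.0276, 0.0425, 0],
    [0.088, 0.004, 0.0276, 0.0425, 0],
    [0.088, 0.004, 0.0276, 0.0425, 0],
    [0.088, 0.004, 0.0276, 0.0425, 0],
    [0.088, 0.004, 0.0276, 0.0425, 0],
    [0.088, 0.003, 0.0276, 0.0425, 0],
    [0.088, 0, 0, 0, 0],
    [0.088, 0, 0, 0, 0]
  ]
}}

```text
clock: 2.48
tool_pos: [0.546, 0.2075, 0.1995]
eef_rot: [0.462, 0.536, -0.462, 0.535]
contact_force: [0.2, 0.4, 0.1]
opening: 0.997
```

```bash
python3 -c "
from h import *
go([.5466,.2073,.027])
for n in('side','top'):
    p,d=r.snapshot(n); cv2.imwrite(f'pics/{n}1.png',p[...,::-1])
"
```

```text
t 2.475 tcp [0.546  0.2075 0.1995] q [-0.46  0.68  0.03  1.74 -0.03  0.72 -0.27] jawdeg 8.4 tilt [-1.1e-03  9.0e-04 -1.0e+00] F [0.2 0.4 0.1] open 0.08783882313423418
tool delta [0.1725 0.0008 0.0004]
```

View pics/side1.png

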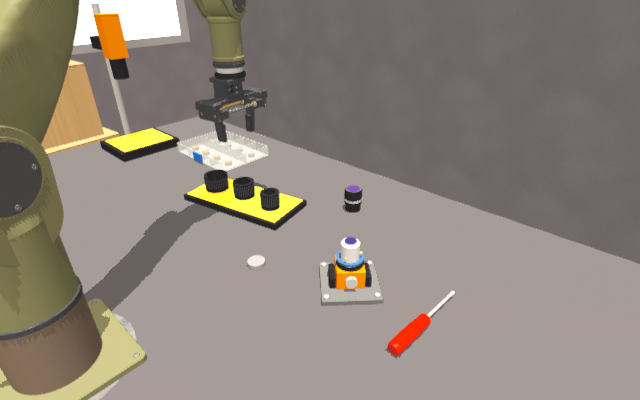

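The gripper is above the middle collar (243,186), with its jaws across the row. I descend and close.

Emit:
{"api": "arm_command", "payload": {
  "plan": [
    [0.088, 0.05, 0, 0, 0],
    [0.088, 0.05, 0, 0, 0],
    [0.088, 0.04, 0, 0, 0],
    [0.088, 0.022, 0, 0, 0],
    [0.088, 0.01, 0.001, 0, 0],
    [0.088, 0, 0, 0, 0],
    [0.05, 0, 0, 0, 0],
    [0.05, 0, 0, 0, 0],
    [0.05, 0, 0, 0, 0],
    [0.05, 0, 0, 0, 0],
    [0.05, 0, 0, 0, 0],
    [0.05, 0, 0, 0, 0]
  ],
  "force": 30
}}

```text
clock: 4.08
tool_pos: [0.5479, 0.2071, 0.0283]
eef_rot: [0.463, 0.535, -0.462, 0.535]
contact_force: [-0.7, -0.4, 5.6]
opening: 0.657
```

```bash
python3 -c "
from h import *
go([.5466,.2073,.027])
"
```

```text
t 4.075 tcp [0.5479 0.2071 0.0283] q [-0.45  0.95  0.01  1.82 -0.03  0.37 -0.27] jawdeg 8.2 tilt [ 9.e-04  4.e-04 -1.e+00] F [-0.7 -0.4  5.6] open 0.05791582552733641
tool delta [ 0.0013 -0.0013 -0.0004]
```

Emit:
{"api": "arm_command", "payload": {
  "plan": [
    [0.05, -0.01, 0, 0, 0],
    [0.05, -0.02, 0, 0, 0],
    [0.05, -0.03, 0, 0, 0],
    [0.05, -0.03, 0, 0, 0],
    [0.05, -0.03, 0, 0, 0],
    [0.05, -0.03, 0, 0, 0],
    [0.05, 0, 0, 0, 0],
    [0.05, 0, 0, 0, 0]
  ]
}}

```text
clock: 5.08
tool_pos: [0.5469, 0.2067, 0.1774]
eef_rot: [0.462, 0.535, -0.463, 0.534]
contact_force: [-0.4, 0.1, -2.3]
opening: 0.655
```

```bash
python3 -c "
from h import *
go([.4698,-.237,.178])
"
```

```text
t 5.075 tcp [0.5469 0.2067 0.1774] q [-0.46  0.71  0.03  1.76 -0.03  0.67 -0.27] jawdeg 8.3 tilt [-1.e-03 -3.e-04 -1.e+00] F [-0.4  0.1 -2.3] open 0.05770594014466417
tool delta [-4.000e-04 -1.400e-01  4.281e-01]
```

Emit:
{"api": "arm_command", "payload": {
  "plan": [
    [0.05, 0, -0.01, 0.0281, 0],
    [0.05, 0, -0.014, 0.04, 0],
    [0.05, 0, -0.014, 0.04, 0],
    [0.05, 0, -0.014, 0.04, 0],
    [0.05, 0, -0.014, 0.04, 0],
    [0.05, 0, -0.014, 0.04, 0],
    [0.05, 0, -0.014, 0.04, 0],
    [0.05, 0, -0.014, 0.04, 0],
    [0.05, 0, -0.014, 0.04, 0],
    [0.05, 0, -0.014, 0.04, 0],
    [0.05, 0, -0.004, 0.04, 0],
    [0.05, 0, 0, 0, 0]
  ]
}}

```text
clock: 6.58
tool_pos: [0.4689, -0.2407, 0.1765]
eef_rot: [0.464, 0.533, -0.465, 0.533]
contact_force: [-0.4, -0.3, -2.1]
opening: 0.656
```

Emit:
{"api": "arm_command", "payload": {
  "plan": [
    [0.05, 0, 0, 0, 0],
    [0.05, 0, 0, 0, 0]
  ]
}}

```text
clock: 6.82
tool_pos: [0.4704, -0.235, 0.1772]
eef_rot: [0.462, 0.536, -0.462, 0.535]
contact_force: [-0.2, -0.6, -2.4]
opening: 0.654
```

```bash
python3 - <<'E'
from h import *
go([.4698,-.237,.178])
for n,(x0,y0,x1,y1) in(("top",(350,190,460,290)),("side",(290,150,410,310))):
    p,d=r.snapshot(n); np.savez(n+"2.npz",p=p,d=d); q=p[...,::-1][y0:y1,x0:x1]
    cv2.imwrite(f'pics/{n}2.png',cv2.resize(q,None,fx=4 if n=='side' else 6,fy=4 if n=='side' else 6,interpolation=cv2.INTER_CUBIC)[:600,:800])
E
```

```text
t 6.825 tcp [ 0.4704 -0.235   0.1772] q [ 0.43  0.65 -0.09  1.93  0.1   0.57  0.42] jawdeg 8.4 tilt [-0.0011  0.0015 -1.    ] F [-0.2 -0.6 -2.4] open 0.057644075859765456
tool delta [-0.0008 -0.0008  0.0019]
```

View pics/side2.png

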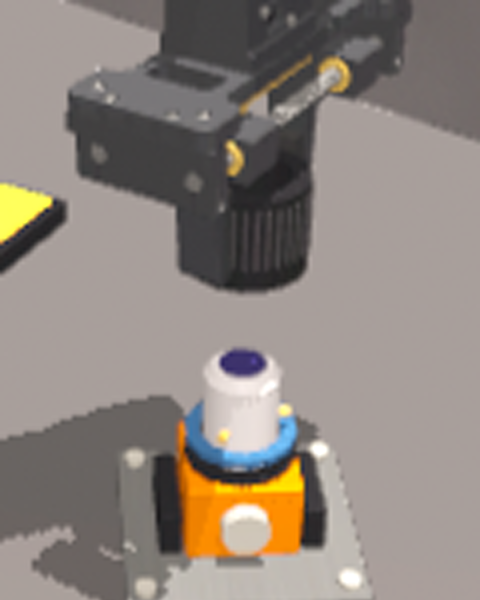

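View pics/top2.png

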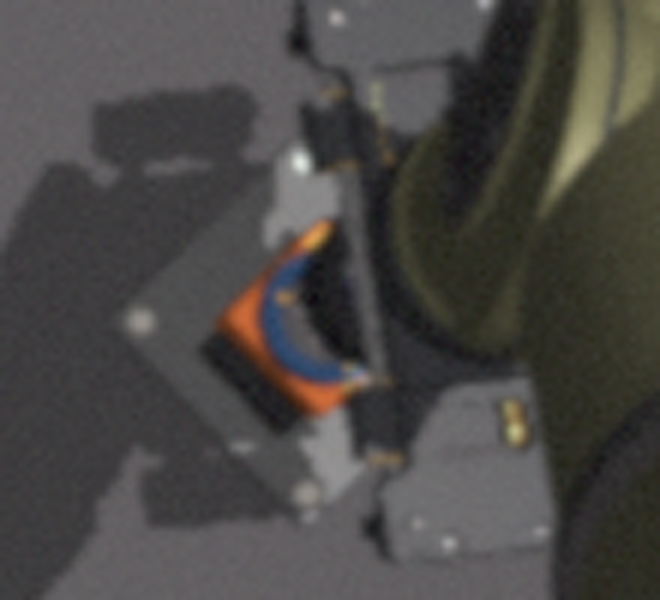

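```bash
python3 - <<'E'
from h import *
s=r.get_state(); t=s['tool_pos']; go([.4698,-.237,t[2]])
# silhouette of collar in side view: rightmost + lowest dark pixels
p=np.load("side2.npz")['p'].astype(int); g=p.max(2)
m=(g<90); m[:200]=0; m[226:]=0; m[:,:335]=0; m[:,385:]=0
for v in range(204,226,2):
    u=np.flatnonzero(m[v]); print(v,u.min() if len(u) else None,u.max() if len(u) else None, end='; ')
a=np.linspace(0,2*np.pi,361)
def sil(c):
    out=[]
    for z in (c[2]-.023,c[2]+.023):
        out.append(proj("side",np.c_[c[0]+.029*np.cos(a),c[1]+.029*np.sin(a),np.full(361,z)]))
    return out
b,tp=sil([t[0],t[1],t[2]+.0147])
print("\npred bottom: xmax",b[:,0].max(),b[b[:,0].argmax()],"xmin",b[:,0].min(),"ymax",b[b[:,1].argmax()])
print("top xmax",tp[tp[:,0].argmax()])
P=cloud("side",np.load("side2.npz")['d'])
# depth points on collar's lower band, right of finger
Q=P[206:222,348:368].reshape(-1,3); Q=Q[(np.hypot(Q[:,0]-t[0],Q[:,1]-t[1])<.036)&(Q[:,2]>.165)&(Q[:,2]<.215)]
from scipy.optimize import least_squares
f=least_squares(lambda c:np.hypot(Q[:,0]-c[0],Q[:,1]-c[1])-.029,t[:2],loss='soft_l1',f_scale=.001)
print(len(Q),"fit centre",f.x,"rms",np.sqrt(np.mean(f.fun**2)))
E
```

```text
t 6.925 tcp [ 0.4706 -0.2354  0.1775] q [ 0.43  0.65 -0.09  1.93  0.1   0.57  0.42] jawdeg 8.4 tilt [-5.e-04  9.e-04 -1.e+00] F [ 0.4  0.1 -1.3] open 0.05757642481163296
tool delta [-0.     -0.001   0.0015]
204 335 366; 206 335 366; 208 335 366; 210 335 366; 212 335 366; 214 335 366; 216 335 366; 218 338 365; 220 341 362; 222 347 356; 224 None None; 
pred bottom: xmax 366.0441514766879 [366.04415148 214.56054476] xmin 334.9780487238301 ymax [351.51900158 222.11453549]
top xmax [367.31142489 192.82617081]
298 fit centre [ 0.47031725 -0.23684228] rms 0.0009501787729761615
```

Predicted and observed silhouettes agree (right edge 366 px, lowest 222 px), so the collar is centred on the TCP to about 1 mm. I descend onto the taper.

Emit:
{"api": "arm_command", "payload": {
  "plan": [
    [0.05, 0.02, -0.0005, 0.001, 0],
    [0.05, 0.02, 0, 0, 0],
    [0.05, 0.015, 0, 0, 0],
    [0.05, 0.005, 0, 0, 0],
    [0.05, 0.003, 0, 0, 0],
    [0.05, 0.003, 0, 0, 0],
    [0.05, 0, 0, 0, 0]
  ]
}}

```text
clock: 7.8
tool_pos: [0.4706, -0.2375, 0.1119]
eef_rot: [0.463, 0.535, -0.462, 0.535]
contact_force: [1.3, 1.1, -2.7]
opening: 0.656
```

```bash
python3 -c "
from h import *
go([.4698,-.237,.0908])
"
```

```text
t 7.8 tcp [ 0.4706 -0.2375  0.1119] q [ 0.42  0.76 -0.07  1.97  0.12  0.41  0.41] jawdeg 8.3 tilt [ 1.e-03  3.e-04 -1.e+00] F [ 1.3  1.1 -2.7] open 0.057770569564946334
tool delta [ 0.0211 -0.0007 -0.0006]
```

Emit:
{"api": "arm_command", "payload": {
  "plan": [
    [0.05, 0.004, 0, 0, 0],
    [0.05, 0.004, 0, 0, 0],
    [0.05, 0.004, 0, 0, 0],
    [0.05, 0.003, 0, 0, 0],
    [0.05, 0.002, 0, 0, 0],
    [0.05, 0, 0, 0, 0]
  ]
}}

```text
clock: 8.55
tool_pos: [0.4703, -0.2373, 0.0944]
eef_rot: [0.463, 0.535, -0.462, 0.535]
contact_force: [1.8, 4.2, -3.1]
opening: 0.657
```

```bash
python3 -c "
from h import *
go([.4698,-.237,.0908])
"
```

```text
t 8.55 tcp [ 0.4703 -0.2373  0.0944] q [ 0.42  0.79 -0.06  1.98  0.12  0.37  0.41] jawdeg 8.3 tilt [ 1.e-04  7.e-04 -1.e+00] F [ 1.8  4.2 -3.1] open 0.057860364487225126
tool delta [ 0.0036 -0.0005 -0.0004]
```

Emit:
{"api": "arm_command", "payload": {
  "plan": [
    [0.05, 0.0, 0.0003, -0.0008, 0],
    [0.05, 0.002, 0, 0, 0],
    [0.05, 0.002, 0, 0, 0],
    [0.05, 0.001, 0, 0, 0],
    [0.05, 0, 0, 0, 0]
  ]
}}

```text
clock: 9.18
tool_pos: [0.4703, -0.2373, 0.0904]
eef_rot: [0.463, 0.534, -0.463, 0.535]
contact_force: [-0.2, 3.1, 6.8]
opening: 0.655
```

```bash
python3 -c "
from h import *
go([.4698,-.237,.0908])
"
```

```text
t 9.175 tcp [ 0.4703 -0.2373  0.0904] q [ 0.42  0.8  -0.06  1.98  0.12  0.36  0.4 ] jawdeg 8.2 tilt [ 5.e-04 -6.e-04 -1.e+00] F [-0.2  3.1  6.8] open 0.05769585376795996
tool delta [-0.0004 -0.0005 -0.0004]
```

Emit:
{"api": "arm_command", "payload": {
  "plan": [
    [0.05, 0.001, 0, 0, 0.07],
    [0.05, 0, 0, 0, 0.07],
    [0.05, 0, 0, 0, 0.07],
    [0.05, 0, 0, 0, 0.07],
    [0.05, 0, 0, 0, 0]
  ]
}}

```text
clock: 9.8
tool_pos: [0.4705, -0.2373, 0.0901]
eef_rot: [0.533, 0.464, -0.533, 0.465]
contact_force: [-0.7, 4.3, 14.1]
opening: 0.65
```

```bash
python3 -c "
from h import *
go([.4698,-.237,.0908]);print(r.get_state()['moment'])
"
```

```text
t 9.8 tcp [ 0.4705 -0.2373  0.0901] q [ 0.38  0.8  -0.    1.99  0.    0.35  0.24] jawdeg -7.9 tilt [ 1.1e-03 -8.0e-04 -1.0e+00] F [-0.7  4.3 14.1] open 0.057242242235397346
tool delta [-0.0007 -0.0007 -0.0002]
[ 0.69611798  0.25850793 -0.24357256]
```

Emit:
{"api": "arm_command", "payload": {
  "plan": [
    [0.05, 0, 0, 0, 0.07],
    [0.05, 0, 0, 0, 0.07],
    [0.05, 0, 0, 0, 0.07],
    [0.05, 0, 0, 0, 0.07],
    [0.05, 0, 0, 0, 0]
  ],
  "force": 45
}}

```text
clock: 10.42
tool_pos: [0.4703, -0.2372, 0.0888]
eef_rot: [-0.592, -0.386, 0.592, -0.386]
contact_force: [1.4, 1.8, 1.7]
opening: 0.653
```

```bash
python3 -c "
from h import *
go([.4698,-.237,.0908]);print(r.get_state()['moment'])
"
```

```text
t 10.425 tcp [ 0.4703 -0.2372  0.0888] q [ 0.35  0.81  0.06  1.99 -0.12  0.35  0.08] jawdeg -23.8 tilt [ 1.e-04 -3.e-04 -1.e+00] F [1.4 1.8 1.7] open 0.05754849091823824
tool delta [-0.002  -0.0005  0.    ]
[ 0.47955217 -0.17273295 -0.17706328]
```

The vertical force fell from 14 to 1.7 N and the tool dropped, so it looks keyed. I push down gently to confirm.

Emit:
{"api": "arm_command", "payload": {
  "plan": [
    [0.05, 0.002, 0, 0, 0],
    [0.05, 0.002, 0, 0, 0],
    [0.05, 0.001, 0, 0, 0],
    [0.05, 0, 0, 0, 0]
  ]
}}

```text
clock: 10.92
tool_pos: [0.4709, -0.2363, 0.0836]
eef_rot: [0.593, 0.386, -0.592, 0.386]
contact_force: [2.5, 5.0, 2.4]
opening: 0.654
```

```bash
python3 -c "
from h import *
go([.4698,-.237,.0743]);print(r.get_state()['moment'])
"
```

```text
t 10.925 tcp [ 0.4709 -0.2363  0.0836] q [ 0.35  0.81  0.05  1.99 -0.12  0.34  0.08] jawdeg -23.8 tilt [ 8.e-04  9.e-04 -1.e+00] F [2.5 5.  2.4] open 0.057622942007504674
tool delta [ 0.0093 -0.0007  0.0011]
[ 0.92511765 -0.40981006 -0.15723916]
```

Emit:
{"api": "arm_command", "payload": {
  "plan": [
    [0.05, 0.002, 0, -0.0008, 0],
    [0.05, 0.002, 0, 0, 0],
    [0.05, 0.002, 0, 0, 0],
    [0.05, 0.002, 0, 0, 0],
    [0.05, 0.002, 0, 0, 0],
    [0.05, 0, 0, 0, 0]
  ]
}}

```text
clock: 11.68
tool_pos: [0.471, -0.2362, 0.0742]
eef_rot: [0.593, 0.386, -0.592, 0.386]
contact_force: [1.4, 4.5, 9.4]
opening: 0.647
```

```bash
python3 -c "
from h import *
go([.4698,-.237,.0743]);print(r.get_state()['moment'])
"
```

```text
t 11.675 tcp [ 0.471  -0.2362  0.0742] q [ 0.35  0.83  0.05  1.99 -0.12  0.32  0.08] jawdeg -23.8 tilt [ 9.e-04  1.e-04 -1.e+00] F [1.4 4.5 9.4] open 0.05698500737146207
tool delta [-0.0001 -0.0007  0.0012]
[ 0.8791641  -0.13018089 -0.17749161]
```

Emit:
{"api": "arm_command", "payload": {
  "plan": [
    [0.05, 0.001, 0, -0.0006, 0],
    [0.05, 0.001, 0, 0, 0],
    [0.05, 0, 0, 0, 0],
    [0.05, 0, 0, 0, 0]
  ]
}}

```text
clock: 12.18
tool_pos: [0.471, -0.2362, 0.074]
eef_rot: [0.593, 0.385, -0.592, 0.386]
contact_force: [-1.1, 5.4, 25.8]
opening: 0.652
```

```bash
python3 - <<'E'
from h import *
go([.4698,-.237,.0743])
p,d=r.snapshot("side"); np.savez("side3.npz",p=p,d=d); x0,y0,x1,y1=290,180,410,310
cv2.imwrite('pics/side3.png',cv2.resize(p[...,::-1][y0:y1,x0:x1],None,fx=4.5,fy=4.5,interpolation=cv2.INTER_CUBIC))
go([.4698,-.237,.0743])
a=np.linspace(0,2*np.pi,361)
for dz in(0,.006,.0165): 
    b=proj("side",np.c_[.4702+.029*np.cos(a),-.2367+.029*np.sin(a),np.full(361,.066+dz)]); print(dz,b[b[:,1].argmax()],b[:,0].min(),b[:,0].max())
    b=proj("side",np.c_[.4702+.029*np.cos(a),-.2367+.029*np.sin(a),np.full(361,.112+dz)]); print(' top',b[b[:,1].argmin()],b[b[:,1].argmax()])
P=cloud("side",d); g=p.max(2)
Q=P[225:275,330:375]; 
for v in range(236,274,2): print(v,p[v,354],np.round(P[v,354],4))
E
```

```text
t 12.175 tcp [ 0.471  -0.2362  0.074 ] q [ 0.35  0.83  0.05  1.99 -0.12  0.32  0.08] jawdeg -23.8 tilt [ 1.6e-03 -8.0e-04 -1.0e+00] F [-1.1  5.4 25.8] open 0.05745244458138579
tool delta [-0.0003 -0.0007  0.0012]
t 12.225 tcp [ 0.471  -0.2362  0.074 ] q [ 0.35  0.83  0.05  1.99 -0.12  0.32  0.08] jawdeg -23.8 tilt [ 1.6e-03 -8.0e-04 -1.0e+00] F [-2.1  5.6 26.9] open 0.0574870160515548
tool delta [-0.0003 -0.0008  0.0012]
0 [350.25287904 267.56025801] 334.7918000580059 363.90019436801975
 top [349.06809288 230.95187098] [350.99411041 248.21831349]
0.006 [350.3470687  265.10244082] 334.8250068864534 364.04277276078153
 top [349.15435783 228.44944481] [351.09413228 245.60830874]
0.0165 [350.51366557 260.75520517] 334.8837194179934 364.2949980496479
 top [349.30687727 224.02506827] [351.27110246 240.99038824]
236 [39 37 38] [ 0.4901 -0.2313  0.107 ]
238 [57 47 95] [ 0.4824 -0.2372  0.1089]
240 [ 63  51 109] [ 0.4755 -0.2425  0.1102]
242 [ 72  62 113] [ 0.4703 -0.2465  0.1101]
244 [221 210 209] [ 0.4709 -0.2462  0.105 ]
246 [153 143 140] [ 0.4629 -0.2524  0.1076]
248 [62 59 60] [ 0.4553 -0.2581  0.1098]
250 [57 52 53] [ 0.454  -0.2593  0.1065]
252 [66 58 60] [ 0.4516 -0.2613  0.1042]
254 [66 60 61] [ 0.4528 -0.2606  0.0985]
256 [67 60 61] [ 0.4524 -0.2611  0.0943]
258 [71 63 65] [ 0.4538 -0.2603  0.0883]
260 [72 66 67] [ 0.4511 -0.2624  0.0861]
262 [74 67 69] [ 0.4522 -0.2619  0.0805]
264 [41 38 38] [ 0.4537 -0.2609  0.0742]
266 [44 40 40] [ 0.4546 -0.2605  0.0686]
268 [54 75 98] [ 0.4549 -0.2605  0.0635]
270 [53 49 47] [ 0.456  -0.2599  0.0575]
272 [255 226   0] [ 0.456  -0.2601  0.0527]
```

View pics/side3.png

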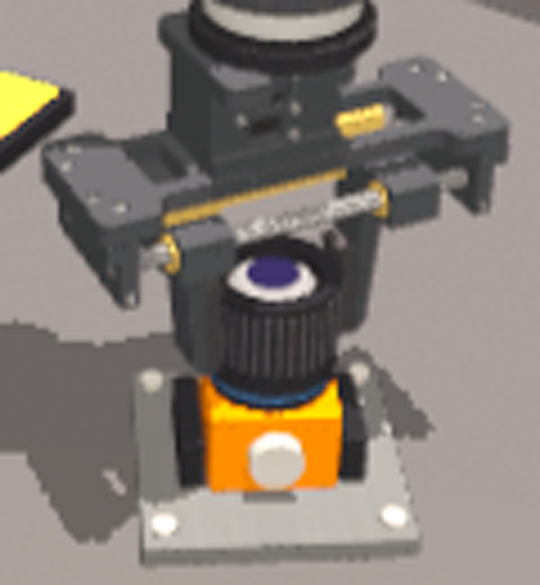

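The side view shows the collar's lower rim at row ≈267, against 267.6 predicted for fully home. A thin blue line of seat shows just below it. The push has met a hard stop at 26 N, well above the 9 N spring.

Emit:
{"api": "arm_command", "payload": {
  "plan": [
    [0.05, 0, 0, 0, 0],
    [0.05, 0, 0, 0, 0],
    [0.05, 0, 0, 0, 0],
    [0.05, 0, 0, 0, 0]
  ]
}}

```text
clock: 12.72
tool_pos: [0.471, -0.2361, 0.074]
eef_rot: [0.593, 0.385, -0.592, 0.386]
contact_force: [-1.8, 6.0, 27.0]
opening: 0.653
```

```bash
python3 - <<'E'
from h import *
go([.4698,-.237,.0743])
print(r.finish_job())
E
```

```text
t 12.725 tcp [ 0.471  -0.2361  0.074 ] q [ 0.35  0.83  0.05  1.99 -0.12  0.32  0.08] jawdeg -23.8 tilt [ 1.5e-03 -8.0e-04 -1.0e+00] F [-1.8  6.  27. ] open 0.05749707688397249
tool delta [-0.0003 -0.0007  0.0013]
the job is handed in; nothing more can be done
None
```

I gripped the middle-sized collar (jaws stopped at 57.9 mm against its 58 mm diameter), lifted it and lowered it over the barrel onto the pins. About 30° of turning dropped it over them, and I pushed it home and handed the job in at 12.7 s, still gripping and pushing. `finish_job()` gives no verdict.

**Checks that agreed:**
- **Height:** the tool is at z 0.0740, and fully home should be 0.0743.
- **Stop:** the push met a hard stop at a steady 27 N, well above the 9 N spring.
- **Side view:** the collar's lower rim sits at row ≈267, against 267.6 predicted for home.
- **Tilt:** the tool is under 0.002 rad from vertical.

**Small disagreements:** a sideways force of about 6 N remained. The tool reads about 1.5 mm off my camera estimate of the barrel axis, which is within the bore clearance and about the calibration error.

**Not checked:** I did not re-measure the other collars, the spare lens, the cap or the screwdriver. Nothing in the planned path or the forces pointed to touching them.

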